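# Slide the saddle caddy onto the bar and stand the brush in it

## Robot

A 7-joint arm with a two-finger parallel gripper is mounted at the origin on the work surface. World frame = base frame: x ahead of the robot, y to its left, z up, the work surface at z = 0. Lengths are in mm, angles in rad, forces in N, time in s.
With the tool pointing down it reaches from about 400 to 850 mm from the base axis. Payload 6.9 kg.
Tool frame: the origin (TCP) lies at the very end of the fingers, on their centre line; the grasp point (between the pads) lies 19 mm behind it; z points along the fingers, y is the line along which they close (so a half turn about z gives the same grasp; the last joint's range is limited). The gripper opens to 85 mm and grips with 20 to 120 N. Pads are 22 mm wide; open, the fingers measure 114 mm over their backs; the gripper's body (76 mm by 85 mm) begins 54 mm behind the grasp point. The pads swing forward as they close: fully open they stand 13 mm farther back than shut.
Start: joints at [-1.008, 0.507, -0.238, 1.5, 0.126, 1.149, -0.155], TCP at [275.69, 560.898, 231.275] pointing down, gripper open.
Joint ranges: [-3.08, 3.08], [-0.24, 2.05], [-1.43, 1.35], [0, 2.5], [-1.52, 4.66], [0.17, 1.96], [-2.89, 2.89]. Speed limits (rad/s): [2.39, 2.39, 3.14, 3.14, 3.14, 3.14, 3.14].

## Interface

Orientations are given as a unit quaternion [w, x, y, z].
In Python, from workcell import sense, get_image, finish_job gives the robot as it stands.
- The arm moves only by the shell command python3 -m handwheel 'ROWS' [FORCE]. ROWS is JSON, a list of rows, each a list of 3 entries, a list of its own where there are three numbers: the shift along the tool's x, y, z in mm, then the turn, a rotation vector about the tool's x, y, z in rad, then the closure in counts, from 0 (fully open) to 255 (shut). A call has 1 to 20 rows; each row shifts and turns the commanded pose from where the row before left it, along the tool's axes as they then stand; what a row does not reach is not made up. A row lasts 1/10 s, in which the tool goes at most 50 mm and 8.59 degrees, less where a joint would pass 70% of its speed; a pose out of reach is approached as far as the arm can. A call with a gripper value outside its range is refused whole. The fingers move at their own pace and stop on an object; FORCE is the grip in N (left out, the last holds). Time passes only in rows, so rows that do not move let the fingers close. It gives the time, the measured TCP pose, the force, the opening and the grip force at its end, in the units of the state.
- sense(): the state, without advancing time (a new reading comes with each control period).
- get_image(name): name is "scene" or "side" or "wrist"; returns a dict with "img" (384x512x3 uint8, red, green, blue), "mtx" (3x3 intrinsics, pixels), "cam_to_world" (4x4, takes a point from camera to world coordinates). Camera axes: x right, y down, z forward; pixel columns grow to the right and rows downward; lengths in mm; the calibration is good to about 2 mm. A picture is of the moment at which its call begins. There is no depth.
- finish_job(): hands the job in; it is judged then, once.
The state is a dict: "t": time; "joints": joint angles; "qvel": joint speeds; "joint_efforts": joint torques, N m; "tool_pos": TCP position; "eef_rot": TCP orientation; "contact_force": force on the tool from outside, world axes, zero at the start; "moment": the same for the moment, N m; "width": opening from 0.0 (shut) to 1.0 (fully open); "finger_force": force on a finger pad.
Only numpy, scipy, OpenCV 4.12 (cv2) and the standard library are available. Lean on these libraries where they do the work, as an engineer would, in place of code of your own. Each camera call takes 0.05 s, during which the arm holds its last target. There are 200 camera calls.

## Task

Slide the olive saddle caddy off the steel tamping stand and along over the accessory bar, without lifting it, until it hangs level on the bar alone, clear of the stand's platform. Then take the brush out of the steel beaker and stand it upright, bristles down, in one of the caddy's cells, and leave it there. Do not knock over the beaker, and leave the carafe, the cups and the saucer where they are.

Things in the scene. Friction and masses are not known exactly. Their poses are not given: they have to be found in the camera images.
- stand: fixed stainless tamping stand; origin at table level, mid-width, under the platform edge where the bar begins. Platform: x -95..95 mm, y 0..190 mm, top at z = 40 mm, no kerb. The bar runs on from it along -y on the centre line x = 0. Under the bar's far end (y -165..-149 mm) a post 22 mm wide with a foot 90 x 50 x 8 mm
- bar_mid (a point): point on the bar's top face midway along it (stand frame 0, -82.5, 112 mm). Steel bar 26 mm wide, 26 mm high, y -165..0 mm, top at z = 112 mm; black stop plate 60 x 10 x 45 mm at its far end (y -175..-165 mm, z 76..122 mm)
- bar_nose (a point): tip of the bar's round tapered nose, which reaches back over the platform (stand frame 0, 30, 99 mm); radius 4 mm at the tip, 13 mm at y = 0
- caddy: loose olive sheet-metal saddle caddy, about 0.7 kg, 134 (x) x 110 (y) x 84 (z) mm; origin at the centre of its underside. An inverted-U slot runs through along its y axis, with two open-topped cells on each side (outer walls up to z = 76 mm). It starts on the platform, some mm off the centre line and askew, slot roughly along the bar
- slot_top (a point): centre of the slot's ceiling, 80 mm above the caddy's underside. Slot 36 mm wide (x -18..18 mm), open below and at both ends: 5 mm play each side of the bar. On the platform the ceiling is 8 mm above the bar's top, so once wholly off the platform the caddy sinks 8 mm and hangs on the bar
- cell_a (a point): centre of the floor of the caddy's cell at + x, + y; cell 42 (x) x 50 (y) mm inside, 68 to 72 mm deep, floor 4 mm above the underside
- cell_b (a point): centre of the floor of the caddy's cell at + x, - y; cell 42 (x) x 50 (y) mm inside, 68 to 72 mm deep, floor 4 mm above the underside
- cell_c (a point): centre of the floor of the caddy's cell at - x, + y; cell 42 (x) x 50 (y) mm inside, 68 to 72 mm deep, floor 4 mm above the underside
- cell_d (a point): centre of the floor of the caddy's cell at - x, - y; cell 42 (x) x 50 (y) mm inside, 68 to 72 mm deep, floor 4 mm above the underside
- brush: loose round cleaning brush, 165 mm long, 45 g, standing bristles down in the beaker; origin at the centre of its flat lower end, z axis up along the handle. Black bristle head 26 mm diameter, 40 mm long; brass collar 20 mm diameter to 52 mm; wooden handle 14 mm diameter from 52 to 165 mm
- brush_top (a point): centre of the upper end of the brush's handle
- beaker: loose steel beaker, 62 mm outer diameter, 70 mm high, wall 3 mm, inner floor 6 mm up; origin at the centre of its underside
- carafe: bystander: empty glass carafe, 116 mm diameter, 140 mm high, black handle reaching 98 mm to its +y; origin at the centre of its underside
- cup_a: bystander: amber glass cup, 64 mm diameter, 62 mm high; origin at the centre of its underside. It and the beaker swap places from one start to the next
- cup_b: bystander: a second amber glass cup, same size
- saucer: bystander: olive ceramic saucer, 140 mm diameter, 18 mm high; origin at the centre of its underside
There are look-alikes about, which are no part of the job. What is shaped like the caddy but purple or red is not meant.

How it is judged:
By the outcome, as a careful person would: the job done as asked, in the order asked, and still so for the second after the job is handed in, with the robot touching nothing.
It also fails if it takes over 72 s, if anything falls off the work surface, if the arm or the gripper's body presses on something with over 40 N, if the wrist force passes 120 N, or if a joint passes its speed limit or range.

## Working session

There is one attempt and no reset: what is moved stays moved. The work goes in short steps, Python scripts to look and compute and a shell command to move; the robot and the scene stay as the last step left them, time stands still between calls to the robot, and variables do not carry over. Pictures are saved under pics/ and viewed, at most 12 in all, crops included, and the job is handed in when it is done.

```bash
ls; mkdir -p pics; cat > h.py <<'E'
import numpy as np, cv2
from workcell import sense, get_image
def cap(n,f=None):
    d=get_image(n); 
    if f: cv2.imwrite('pics/'+f,cv2.cvtColor(d['img'],cv2.COLOR_RGB2BGR))
    return d
def ray(d,u,v):
    K=np.array(d['mtx']);T=np.array(d['cam_to_world'])
    r=T[:3,:3]@np.linalg.inv(K)@np.array([u,v,1.]); return T[:3,3],r/np.linalg.norm(r)
def onz(d,u,v,z):
    o,r=ray(d,u,v); return o+r*(z-o[2])/r[2]
def proj(d,p):
    T=np.linalg.inv(np.array(d['cam_to_world']));q=T[:3,:3]@np.array(p,float)+T[:3,3];q=np.array(d['mtx'])@q;return q[:2]/q[2]
def tri(a,b):
    A=np.zeros((3,3));c=np.zeros(3)
    for o,r in (a,b):
        P=np.eye(3)-np.outer(r,r);A+=P;c+=P@o
    x=np.linalg.solve(A,c);return x,[float(np.linalg.norm((np.eye(3)-np.outer(r,r))@(x-o))) for o,r in (a,b)]
E
python3 - <<'E'
from h import *
import pickle
D={n:cap(n) for n in('scene','side','wrist')}
pickle.dump(D,open('d0.pkl','wb'))
for n in('scene','side'):
    im=cv2.cvtColor(D[n]['img'],cv2.COLOR_RGB2BGR)
    cv2.imwrite(f'pics/{n}0.png',cv2.resize(im,(800,600),interpolation=cv2.INTER_CUBIC))
    print(n,np.round(D[n]['cam_to_world'],2).tolist(),np.array(D[n]['mtx']).tolist())
s=sense();print(s['eef_rot'],s['t'],s['contact_force'])
E
```

```text
pics
scene [[-0.63, 0.66, -0.42, 1000.21], [0.78, 0.53, -0.34, 414.51], [-0.0, -0.54, -0.84, 963.9], [0.0, 0.0, 0.0, 1.0]] [[354.75274727909385, 0.0, 255.8525928051608], [0.0, 354.75274727909385, 190.0340338700553], [0.0, 0.0, 1.0]]
side [[0.99, -0.07, 0.15, 382.41], [-0.16, -0.48, 0.86, -1082.87], [0.02, -0.87, -0.49, 791.17], [0.0, 0.0, 0.0, 1.0]] [[458.4048812942667, 0.0, 258.20810165343835], [0.0, 458.4048812942667, 189.08525898387032], [0.0, 0.0, 1.0]]
[-1.38626002e-04  2.26454108e-01  9.74021594e-01 -6.73050002e-04] 0.15 [-0.40996155 -0.20345154  0.17084097]
```

View pics/scene0.png

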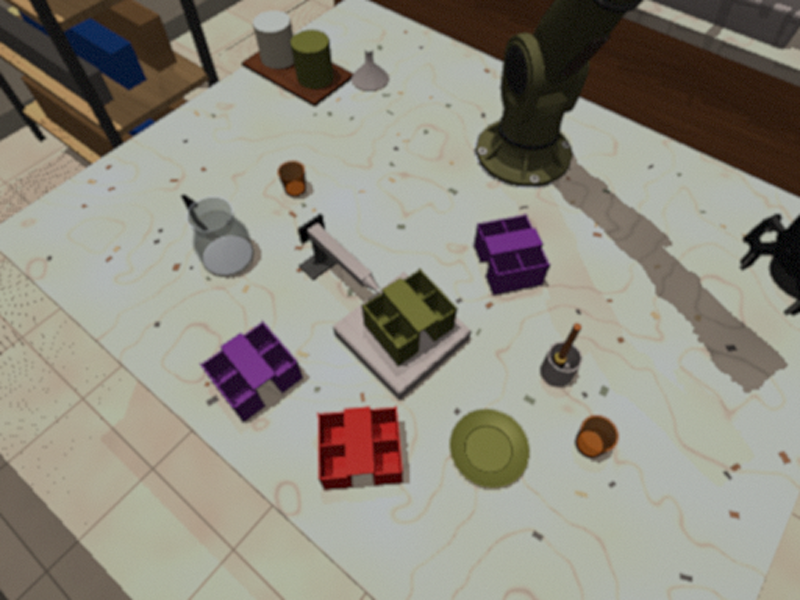

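View pics/side0.png

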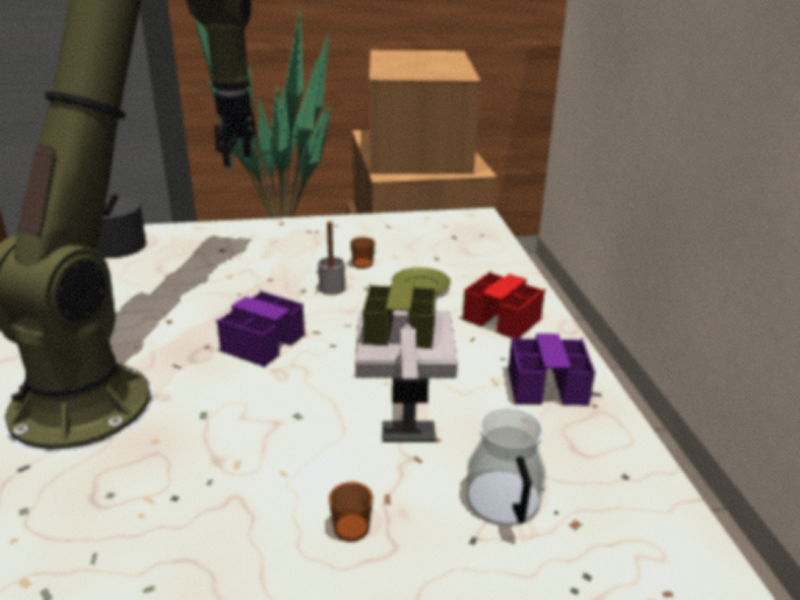

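Scene view: the olive caddy is at about (410,312) on the platform, the bar runs to the stop plate at (312,230), and the beaker with the brush is at (562,362). Side view: the bar runs toward that camera, the beaker is at (331,275) and the arm is at the back left. I'll zoom in to pick corners.

```bash
python3 - <<'E'
from h import *
import pickle
D=pickle.load(open('d0.pkl','rb'))
im=cv2.cvtColor(D['scene']['img'],cv2.COLOR_RGB2BGR)[130:260,185:385]
cv2.imwrite('pics/sc_crop.png',cv2.resize(im,None,fx=4,fy=4,interpolation=cv2.INTER_CUBIC))
d=D['scene'];k=1.5625
for n,u,v,z in [('plat L',335,330,40),('plat front',401,383,40),('plat R',469,335,40),('bar stop end top',310,228,112),('nose',378,290,99),('caddy ridge A',372,287,124),('ridge B',440,318,124),('beaker',562,350,70),('cupb',597,432,62),('saucer',489,448,18),('redcaddy',360,445,84),('carafe',228,255,0),('cup far',292,180,31)]:
    print(n,np.round(onz(d,u/k,v/k,z)))
a=ray(d,576/k,327/k);b=ray(D['side'],331/k,222/k);print('brushtop',tri(a,b))
E
```

```text
plat L [680.  -3.  40.]
plat front [686. 163.  40.]
plat R [529. 202.  40.]
bar stop end top [ 565. -164.  112.]
nose [587.  29.  99.]
caddy ridge A [601.  27. 124.]
ridge B [576. 162. 124.]
beaker [464. 357.  70.]
cupb [557. 479.  62.]
saucer [677. 351.  18.]
redcaddy [826. 191.  84.]
carafe [ 674. -326.    0.]
cup far [ 447. -350.   31.]
brushtop (array([473.07564812, 360.13588985, 170.43734068]), [0.17515777243704614, 0.1751577724370145])
```

View pics/sc_crop.png

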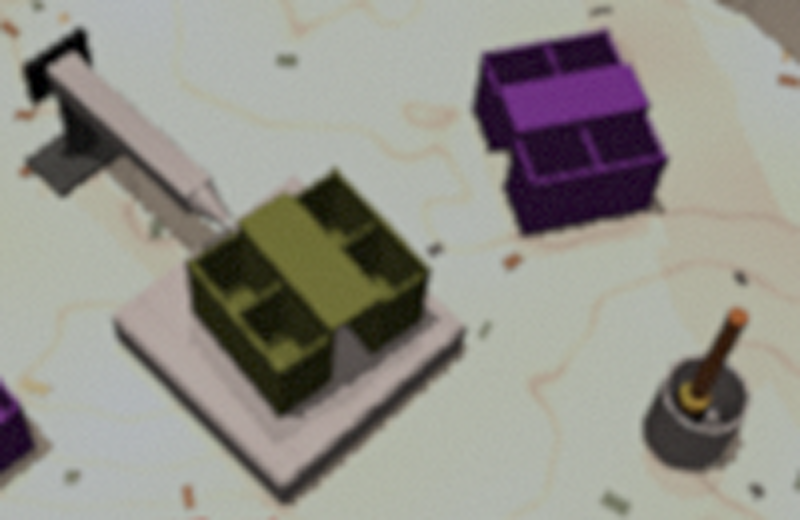

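The crop shows the platform corners at (115,320), (283,487) and (465,333). The bar top edges run from (48,68)/(82,52) to (180,205)/(205,182), and the caddy ridge from (243,222)/(290,195) to (333,330)/(383,300). The brush top is at (738,316).

```bash
python3 - <<'E'
from h import *
import pickle
D=pickle.load(open('d0.pkl','rb'));d=D['scene']
f=lambda u,v,z: onz(d,185+u/4-.4,130+v/4-.4,z)
def show(t,pts,z):
    P=[f(u,v,z) for u,v in pts]; print(t,[np.round(p[:2]).tolist() for p in P]); return P
P=show('plat L F R B',[(115,320),(283,487),(465,333),(293,178)],40)
print(np.mean(P,0),[np.linalg.norm(P[i]-P[i-1]) for i in range(4)])
b=show('bar',[(48,68),(82,52),(180,205),(205,182)],112)
v=(b[2]+b[3]-b[0]-b[1])/2;print('ang',np.degrees(np.arctan2(v[1],v[0])),np.linalg.norm(v))
c=show('ridge',[(243,222),(290,195),(333,330),(383,300)],124)
v=(c[2]+c[3]-c[0]-c[1])/2;print('ang',np.degrees(np.arctan2(v[1],v[0])),np.linalg.norm(v),np.mean(c,0))
w=show('walls',[(188,263),(282,372),(428,270),(336,170)],116);print(np.mean(w,0),[np.linalg.norm(w[i]-w[i-1]) for i in range(4)])
be=show('beaker rim',[(660,405),(747,378),(703,358),(706,437)],70);print(np.mean(be,0))
print('wrist',np.round(D['wrist']['cam_to_world'],2).tolist())
E
```

```text
plat L F R B [[678.0, -9.0], [702.0, 172.0], [523.0, 201.0], [494.0, 14.0]]
[599.23395179  94.483491    40.        ] [np.float64(185.1707054359376), np.float64(182.54887918555363), np.float64(181.5129200950612), np.float64(188.98499805454972)]
bar [[571.0, -167.0], [543.0, -157.0], [603.0, -4.0], [576.0, -3.0]]
ang 78.31923658492164 162.01893164518012
ridge [[592.0, 47.0], [553.0, 58.0], [620.0, 149.0], [581.0, 162.0]]
ang 74.65136050578771 107.15402998245231 [586.33977228 103.9464207  124.        ]
walls [[638.0, 35.0], [663.0, 140.0], [537.0, 169.0], [510.0, 67.0]]
[587.34714474 102.82565562 116.        ] [np.float64(132.01543044166667), np.float64(108.00697555901174), np.float64(129.36575507599412), np.float64(105.97785951301704)]
beaker rim [[501.0, 346.0], [444.0, 383.0], [450.0, 351.0], [502.0, 383.0]]
[473.97064262 365.57202139  70.        ]
wrist [[0.44, 0.86, 0.27, 204.85], [0.9, -0.42, -0.13, 595.05], [-0.0, 0.3, -0.95, 373.22], [0.0, 0.0, 0.0, 1.0]]
```

```bash
cat >> h.py <<'E'
from scipy.spatial.transform import Rotation as R
def need(p,yaw):  # p: TCP target, yaw: world angle (deg) of tool y, tool pointing down
    s=sense();q=np.array(s['eef_rot']);r=R.from_quat(q,scalar_first=True)
    a=np.radians(yaw);y=np.array([np.cos(a),np.sin(a),0]);z=np.array([0,0,-1.]);
    g=R.from_matrix(np.c_[np.cross(y,z),y,z])
    print('tool_pos',np.round(s['tool_pos'],1),'shift now-axes',np.round(r.inv().apply(np.array(p)-s['tool_pos']),1),
     'turn',np.round((r.inv()*g).as_rotvec(),3),'shift after turn',np.round(g.inv().apply(np.array(p)-s['tool_pos']),1),'t',s['t'],'F',np.round(s['contact_force'],1),'w',s['width'])
E
python3 -m handwheel '[[[-30,-15.5,2],[0,0,0],0],[[-30,-15.5,2],[0,0,0],20],[[-30,-15.5,2],[0,0,0],40],[[-30,-15.5,2],[0,0,0],60],[[-30,-15.5,2],[0,0,0],60],[[-30,-15.5,2],[0,0,0],60],[[-30,-15.5,2],[0,0,0],60],[[-30,-15.5,2],[0,0,0],60],[[-30,-15.5,2],[0,0,0],60],[[-30,-15.5,2],[0,0,0],60],[[-30,-15.5,2],[0,0,0],60],[[-30,-15.5,2],[0,0,0],60],[[-30,-15.5,2],[0,0,0],60],[[-30,-15.5,2],[0,0,0],60],[[-30,-15.5,2],[0,0,0],60],[[-26,0,0],[0,0,0],60]]' 30
python3 -m handwheel '[[[0,0,0],[0,0,0.136],60],[[0,0,0],[0,0,0.136],60],[[0,0,0],[0,0,0.136],60],[[0,0,0],[0,0,0.136],60],[[0,0,0],[0,0,0.136],60],[[0,0,0],[0,0,0.136],60],[[0,0,0],[0,0,0.136],60],[[0,0,0],[0,0,0.136],60],[[0,0,0],[0,0,0.136],60],[[0,0,0],[0,0,0.136],60],[[0,0,0],[0,0,0],60],[[0,0,0],[0,0,0],60]]'
python3 - <<'E'
from h import *
import pickle
d=cap('wrist');pickle.dump(d,open('d1.pkl','wb'))
cv2.imwrite('pics/w1.png',cv2.resize(cv2.cvtColor(d['img'],cv2.COLOR_RGB2BGR),(800,600),interpolation=cv2.INTER_CUBIC))
need([594,129,200],-14.5)
E
```

```text
t: 1.75
tool_pos: [600.8, 138.4, 200.8]
eef_rot: [-0.0, 0.228, 0.974, -0.001]
contact_force: [0.3, 0.1, -0.5]
width: 0.767
finger_force: 0.0
t: 2.95
tool_pos: [600.2, 142.4, 201.0]
eef_rot: [0.0, 0.787, 0.617, -0.0]
contact_force: [0.7, 0.1, 0.1]
width: 0.763
finger_force: 0.0
tool_pos [600.2 142.4 201.1] shift now-axes [-14.5  -2.8   1.1] turn [-0.     0.     0.011] shift after turn [-14.5  -2.6   1.1] t 3.0 F [-0.6  0.3  0.1] w 0.7654381033321028
```

View pics/w1.png

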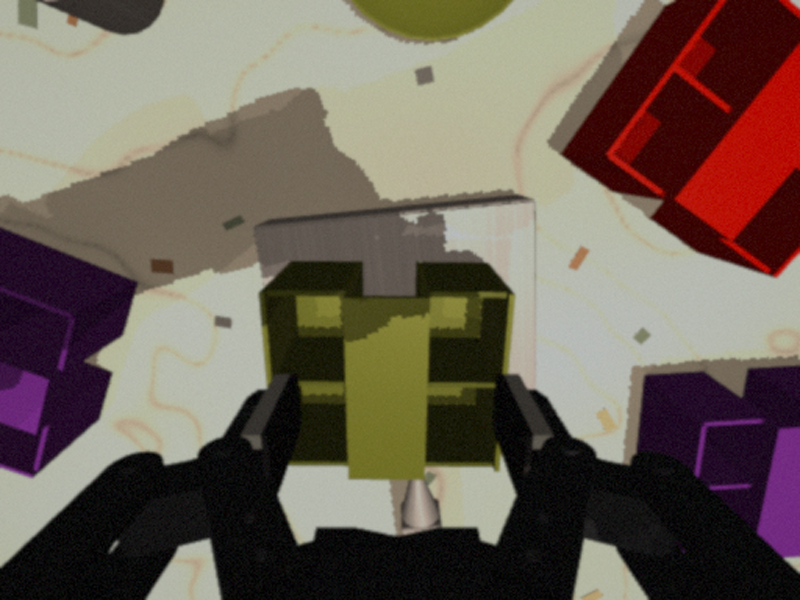

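The wrist view shows the ridge with its corners at (345,296), (430,296), (424,478) and (348,478). The nose emerges at (420,478), and the platform's right edge runs (534,200)–(536,365). Fingers straddle the ridge.

```bash
python3 - <<'E'
from h import *
import pickle
d=pickle.load(open('d1.pkl','rb'));k=1.5625
f=lambda u,v,z: np.round(onz(d,u/k-.2,v/k-.2,z)[:2],1)
ang=lambda a,b: round(float(np.degrees(np.arctan2(*(b-a)[::-1]))),1)
r=[f(*p,124) for p in [(345,296),(430,296),(424,478),(348,478)]]
print('ridge',r,ang(r[3],r[0]),ang(r[2],r[1]),'c',np.mean(r,0))
w=[f(*p,116) for p in [(263,292),(513,292),(497,468),(288,464)]];print('walls',w,np.mean(w,0),ang(w[2],w[1]))
p=[f(*q,40) for q in [(257,228),(534,200),(536,365)]];print('plat',p,'edge',ang(p[2],p[1]),'back',ang(p[0],p[1]))
print('nose c',f(421,500,100),f(421,527,104))
O=np.array([583.7,.7]);y=np.array([.162,.987]);x=np.array([.987,-.162])
for q in p+[f(421,500,100),f(421,527,104),np.mean(r,0)]: print('stand frame',(q-O)@x,(q-O)@y)
E
```

```text
ridge [array([576.1, 158.8]), array([617.7, 148.6]), array([590.5,  42.1]), array([547.8,  52.5])] 75.1 75.7 c [583.025 100.5  ]
walls [array([533.7, 169. ]), array([660.2, 137.8]), array([633.1,  32.3]), array([513.5,  64.6])] [585.125 100.925] 75.6
plat [array([516.3, 195.8]), array([698. , 169.8]), array([681.6,  51.9])] edge 82.1 back -8.1
nose c [581.8   6.6] [577.6 -11. ]
stand frame -98.1300000000001 181.6449
stand frame 85.41989999999996 185.41830000000002
stand frame 88.33289999999998 66.3942
stand frame -2.8311000000000894 5.515499999999984
stand frame -4.125300000000023 -12.536100000000003
stand frame -16.833824999999955 98.39325000000001
```

```bash
python3 -m handwheel '[[[-8,-2,0],[0,0,0.011],60],[[-8,-2,0],[0,0,0],60],[[0,0,20],[0,0,0],60],[[0,0,20],[0,0,0],60],[[0,0,20],[0,0,0],60],[[0,0,15],[0,0,0],60],[[0,0,15],[0,0,0],60],[[0,0,10],[0,0,0],60],[[0,0,10],[0,0,0],60],[[0,0,0],[0,0,0],60],[[0,0,0],[0,0,0],60]]' 30
python3 -m handwheel '[[[0,0,0],[0,0,0],100],[[0,0,0],[0,0,0],110],[[0,0,0],[0,0,0],120],[[0,0,0],[0,0,0],130],[[0,0,0],[0,0,0],140],[[0,0,0],[0,0,0],160],[[0,0,0],[0,0,0],200],[[0,0,0],[0,0,0],255],[[0,0,0],[0,0,0],255],[[0,0,0],[0,0,0],255]]' 30
python3 - <<'E'
from h import *
need([592,128,90],-14.5)
E
```

```text
t: 4.1
tool_pos: [592.6, 127.6, 91.5]
eef_rot: [0.0, 0.792, 0.611, 0.0]
contact_force: [0.4, 0.1, 0.9]
width: 0.762
finger_force: 0.0
t: 5.1
tool_pos: [591.8, 128.2, 91.8]
eef_rot: [-0.001, 0.792, 0.611, -0.0]
contact_force: [-4.7, 1.7, 5.4]
width: 0.51
finger_force: 32.8
tool_pos [591.8 128.2  91.8] shift now-axes [-0.2  0.3  1.8] turn [-0.001 -0.    -0.004] shift after turn [-0.2  0.3  1.8] t 5.1 F [-4.7  1.7  5.4] w 0.5099378683221301
```

```bash
python3 -m handwheel '[[[0,2,0],[0,0,-0.02],255],[[0,2,0],[0,0,-0.02],255],[[0,2,0],[0,0,-0.02],255],[[0,2,0],[0,0,-0.02],255],[[0,1.2,0],[0,0,-0.02],255],[[0,0,0],[0,0,0],255],[[0,0,0],[0,0,0],255],[[0,0,0],[0,0,0],255]]'
python3 - <<'E'
from h import *
import pickle
d=cap('wrist');e=cap('scene');pickle.dump((d,e),open('d2.pkl','wb'))
a=d['img'][180:384,130:400];b=e['img'][125:240,180:320]
a=cv2.resize(a,(400,302),interpolation=cv2.INTER_CUBIC);b=cv2.resize(b,(400,329),interpolation=cv2.INTER_CUBIC)
c=np.zeros((329,800,3),np.uint8);c[:302,:400]=a;c[:,400:]=b
cv2.imwrite('pics/w2.png',cv2.cvtColor(c,cv2.COLOR_RGB2BGR))
need([601,126,91],-8.6)
E
```

```text
t: 5.9
tool_pos: [599.4, 124.4, 91.8]
eef_rot: [-0.001, 0.761, 0.649, -0.002]
contact_force: [-10.2, -3.4, 10.6]
width: 0.512
finger_force: 33.4
tool_pos [599.3 124.4  91.8] shift now-axes [1.9 1.4 0.8] turn [-0.003  0.002 -0.008] shift after turn [1.9 1.4 0.8] t 6.0 F [-9.3 -2.8 10.8] w 0.5135812201039429
```

View pics/w2.png

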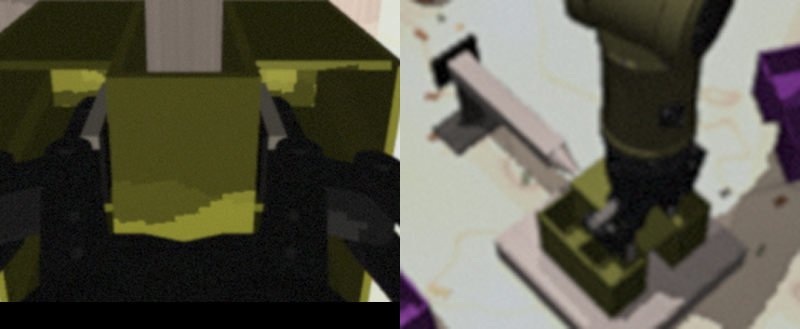

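The left half (wrist) shows the ridge gripped between the pads. The right half (scene) shows the caddy turned to line up with the bar. The side camera looks straight along the bar, so I'll use it to check the slot against the nose.

```bash
python3 -m handwheel '[[[0,1.4,0],[0,0,-0.008],255],[[0,0,0],[0,0,0],255],[[0,0,0],[0,0,0],255]]'
python3 - <<'E'
from h import *
import pickle
e=cap('side');pickle.dump(e,open('d3.pkl','wb'))
b=e['img'][165:290,215:305]
cv2.imwrite('pics/s3.png',cv2.cvtColor(cv2.resize(b,None,fx=4.8,fy=4.8,interpolation=cv2.INTER_CUBIC),cv2.COLOR_RGB2BGR))
O=np.array([585.5,1.]);y=np.array([.1495,.9888]);x=np.array([.9888,-.1495])
s=sense();print(s['tool_pos'],R.from_quat(s['eef_rot'],scalar_first=True).as_matrix()[:,1])
for sy in(-165,0): print('bar top predicted L,R px in crop',[((proj(e,[*(O+x*sx+y*sy),112])-[215,165])*4.8).round().tolist() for sx in(-13,13)])
c=np.array(s['tool_pos'][:2])-27*y
print('slot front predicted',[((proj(e,[*(c+x*sx-55*y),h])-[215,165])*4.8).round().tolist() for sx,h in((-18,120),(18,120),(-67,116),(67,116))])
E
```

```text
t: 6.3
tool_pos: [600.2, 124.1, 91.8]
eef_rot: [-0.001, 0.758, 0.652, -0.002]
contact_force: [-12.3, -3.6, 12.8]
width: 0.505
finger_force: 33.6
[600.1895118  124.10560188  91.83553874] [ 0.98874538 -0.14954206 -0.00444407]
bar top predicted L,R px in crop [[209.0, 379.0], [259.0, 379.0]]
bar top predicted L,R px in crop [[205.0, 213.0], [249.0, 213.0]]
slot front predicted [[189.0, 165.0], [249.0, 165.0], [108.0, 170.0], [330.0, 171.0]]
```

View pics/s3.png

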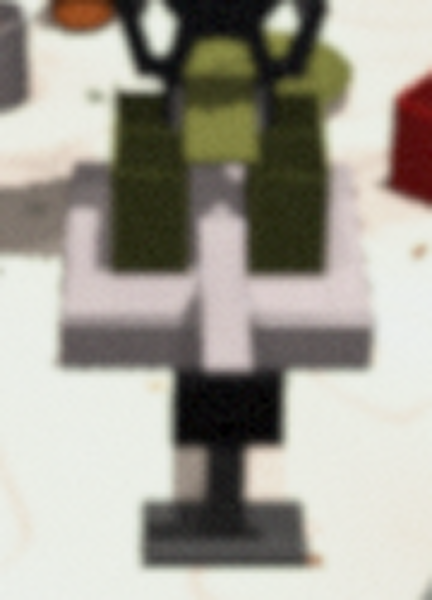

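The side crop shows the slot front legs at columns 188 and 250 (centre 219) and the nose tip at (222,205). The bar is centred at about 222–228, so the caddy sits about 1 mm to −x. I'll nudge it +1 mm and start sliding.

```bash
python3 -m handwheel '[[[0,1,0],[0,0,0],255],[[-6,0,0],[0,0,0],255],[[-6,0,0],[0,0,0],255],[[-6,0,0],[0,0,0],255],[[-6,0,0],[0,0,0],255],[[-6,0,0],[0,0,0],255],[[-6,0,0],[0,0,0],255],[[-6,0,0],[0,0,0],255],[[-6,0,0],[0,0,0],255],[[0,0,0],[0,0,0],255]]'
python3 -m handwheel '[[[-6,0,0],[0,0,0],255],[[-6,0,0],[0,0,0],255],[[-6,0,0],[0,0,0],255],[[-4,0,0],[0,0,0],255],[[0,0,0],[0,0,0],255]]'
python3 - <<'E'
from h import *
import pickle
e=cap('side');pickle.dump(e,open('d4.pkl','wb'))
b=e['img'][165:290,215:305]
cv2.imwrite('pics/s4.png',cv2.cvtColor(cv2.resize(b,None,fx=4.8,fy=4.8,interpolation=cv2.INTER_CUBIC),cv2.COLOR_RGB2BGR))
s=sense();print(np.round(s['contact_force'],1),np.round(s['moment'],2))
E
```

```text
t: 7.35
tool_pos: [597.6, 79.1, 91.9]
eef_rot: [-0.0, 0.758, 0.652, 0.001]
contact_force: [1.6, 3.4, 0.8]
width: 0.509
finger_force: 32.3
t: 7.85
tool_pos: [594.3, 57.8, 91.9]
eef_rot: [-0.0, 0.758, 0.653, 0.002]
contact_force: [1.3, 5.1, 3.8]
width: 0.508
finger_force: 32.5
[1.1 4.7 3.6] [ 1.09  0.35 -0.28]
```

View pics/s4.png

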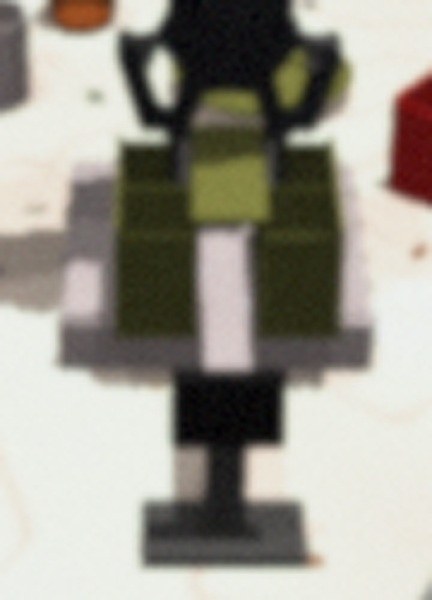

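The caddy has entered the bar: slot 193–260, bar 197–250, so it is about 1.3 mm to the right with low force. I'll keep sliding with a small correction.

```bash
python3 -m handwheel '[[[-6,-0.7,0],[0,0,0],255],[[-6,-0.6,0],[0,0,0],255],[[-6,0,0],[0,0,0],255],[[-6,0,0],[0,0,0],255],[[-6,0,0],[0,0,0],255],[[-6,0,0],[0,0,0],255],[[-6,0,0],[0,0,0],255],[[-6,0,0],[0,0,0],255],[[-6,0,0],[0,0,0],255],[[0,0,0],[0,0,0],255]]'
python3 -m handwheel '[[[-6,0,0],[0,0,0],255],[[-6,0,0],[0,0,0],255],[[-6,0,0],[0,0,0],255],[[-6,0,0],[0,0,0],255],[[-6,0,0],[0,0,0],255],[[-6,0,0],[0,0,0],255],[[-6,0,0],[0,0,0],255],[[-6,0,0],[0,0,0],255],[[-6,0,0],[0,0,0],255],[[0,0,0],[0,0,0],255],[[0,0,0],[0,0,0],255]]'
```

```text
t: 8.9
tool_pos: [584.6, 2.9, 91.5]
eef_rot: [0.0, 0.758, 0.653, 0.0]
contact_force: [0.6, 1.2, 0.7]
width: 0.511
finger_force: 34.7
t: 10.0
tool_pos: [576.2, -50.6, 91.2]
eef_rot: [0.0, 0.758, 0.653, -0.0]
contact_force: [1.1, 1.5, -1.2]
width: 0.508
finger_force: 34.6
```

```bash
python3 -m handwheel '[[[0,0,1.5],[0,0,0],255],[[0,0,1.5],[0,0,0],255],[[0,0,1.5],[0,0,0],255],[[0,0,1.5],[0,0,0],255],[[0,0,0],[0,0,0],255],[[0,0,0],[0,0,0],255]]'
python3 - <<'E'
from h import *
e=cap('side');c=cap('scene')
b=cv2.resize(e['img'][165:290,215:305],(400,556),interpolation=cv2.INTER_CUBIC);a=cv2.resize(c['img'][110:235,165:255],(400,556),interpolation=cv2.INTER_CUBIC)
cv2.imwrite('pics/s5.png',cv2.cvtColor(np.hstack([b,a]),cv2.COLOR_RGB2BGR))
E
```

```text
t: 10.6
tool_pos: [576.1, -50.6, 85.1]
eef_rot: [0.0, 0.758, 0.652, -0.0]
contact_force: [1.3, -0.1, -3.0]
width: 0.51
finger_force: 34.3
```

View pics/s5.png

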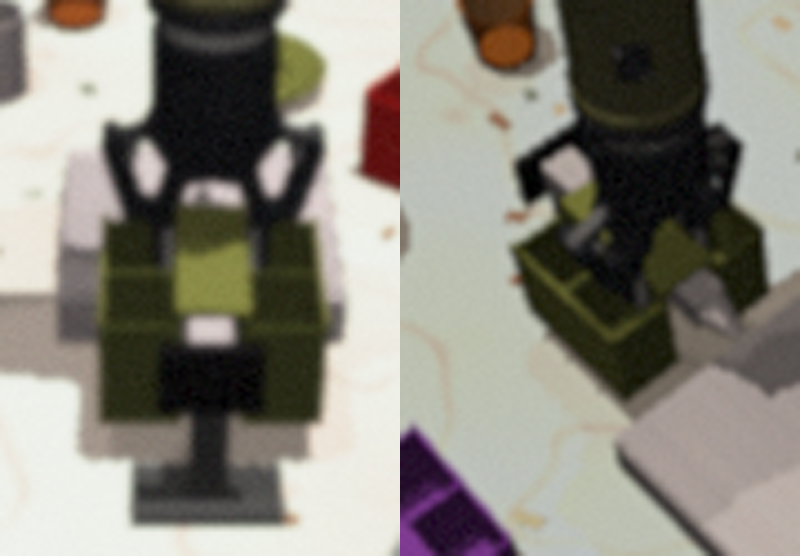

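The caddy hangs over the bar, centred and clear of the platform edge (side and scene crops). I'll lower the last bit and release.

```bash
python3 -m handwheel '[[[0,0,1],[0,0,0],255],[[0,0,1],[0,0,0],255],[[0,0,0],[0,0,0],255],[[0,0,0],[0,0,0],255]]' 20
python3 -m handwheel '[[[0,0,0],[0,0,0],115],[[0,0,0],[0,0,0],105],[[0,0,0],[0,0,0],95],[[0,0,0],[0,0,0],80],[[0,0,0],[0,0,0],60],[[0,0,0],[0,0,0],60],[[0,0,0],[0,0,0],60]]'
```

```text
t: 11.1
tool_pos: [576.1, -50.7, 83.3]
eef_rot: [0.0, 0.758, 0.652, -0.0]
contact_force: [1.3, -0.1, -2.1]
width: 0.51
finger_force: 34.5
t: 11.8
tool_pos: [576.1, -50.4, 83.3]
eef_rot: [-0.0, 0.758, 0.653, -0.0]
contact_force: [-0.2, -0.6, -0.5]
width: 0.763
finger_force: 0.0
```

```bash
python3 -m handwheel '[[[0,0,-10],[0,0,0],60],[[0,0,-15],[0,0,0],60],[[0,0,-30],[0,0,0],60],[[0,0,-45],[0,0,0],60],[[0,0,-45],[0,0,0],60],[[32,-13,0],[0,0,0],0],[[32,-13,0],[0,0,0],0],[[32,-13,0],[0,0,0],0],[[32,-13,0],[0,0,0],0],[[32,-13,0],[0,0,0],0],[[32,-13,0],[0,0,0],0],[[32,-13,0],[0,0,0],0],[[32,-13,0],[0,0,0],0],[[32,-13,0],[0,0,0],0],[[32,-13,0],[0,0,0],0],[[20,-13,0],[0,0,0],0],[[0,0,0],[0,0,0],0],[[0,0,0],[0,0,0],0]]'
python3 - <<'E'
from h import *
import pickle
D={n:cap(n) for n in('scene','side','wrist')};pickle.dump(D,open('d6.pkl','wb'))
b=D['wrist']['img'];s=D['side']['img'][165:290,215:305];c=D['scene']['img'][105:230,165:285]
h=lambda i,H:cv2.resize(i,(int(i.shape[1]*H/i.shape[0]),H),interpolation=cv2.INTER_CUBIC)
top=np.hstack([h(s,290),h(c,290)]);w=h(b,300)
W=max(top.shape[1],w.shape[1]);o=np.zeros((590,W,3),np.uint8);o[:290,:top.shape[1]]=top;o[290:,:w.shape[1]]=w
print(o.shape,top.shape,w.shape)
cv2.imwrite('pics/m6.png',cv2.cvtColor(o,cv2.COLOR_RGB2BGR))
d0=pickle.load(open('d0.pkl','rb'))['scene']
print('collar',onz(d0,185+695/4-.4,130+395/4-.4,57))
need([474,362,228],-8.6)
E
```

```text
t: 13.6
tool_pos: [485.0, 307.1, 228.8]
eef_rot: [0.0, 0.757, 0.653, 0.0]
contact_force: [0.9, 0.0, -1.4]
width: 0.998
finger_force: 0.0
(590, 486, 3) (290, 486, 3) (300, 400, 3)
collar [470.95632714 360.17843434  57.        ]
tool_pos [485.9 305.6 228.7] shift now-axes [ 54.  -20.2   0.6] turn [ 0.001  0.    -0.001] shift after turn [ 54.  -20.2   0.7] t 13.75 F [ 0.2 -0.  -0.8] w 0.9986895319610385
```

View pics/m6.png

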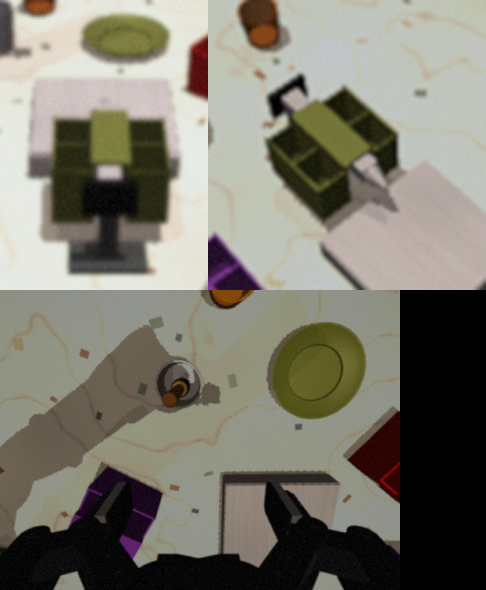

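The caddy hangs level on the bar, and the scene inset shows a gap to the platform. The wrist view shows the brush top at panel pixel (169,110).

```bash
python3 - <<'E'
from h import *
import pickle
D=pickle.load(open('d6.pkl','rb'));w=D['wrist']
print('brush top wrist',onz(w,169*1.28,110*1.28,171),'collar',onz(w,181*1.28,97*1.28,57))
e=D['scene'];P=[onz(e,165+(x-208)/2.32-.3,105+y/2.32-.3,116) for x,y in[(292,114),(317,98),(345,166),(371,146)]]
print(np.round(P),np.mean(P,0))
W=[onz(e,165+(x-208)/2.32-.3,105+y/2.32-.3,108) for x,y in[(268,143),(327,200),(397,137),(345,87)]]
print(np.round(W),np.mean(W,0))
E
```

```text
brush top wrist [467.09138717 359.86430928 171.        ] collar [469.78487012 361.59211085  57.        ]
[[ 585. -134.  116.]
 [ 545. -127.  116.]
 [ 603.  -25.  116.]
 [ 560.  -20.  116.]] [573.21845882 -76.59980407 116.        ]
[[ 635. -131.  108.]
 [ 651.  -13.  108.]
 [ 523.   -7.  108.]
 [ 503. -115.  108.]] [578.1777585  -66.63060594 108.        ]
```

```bash
python3 -m handwheel '[[[26,-12,0],[0,0,0],0],[[26,-11.5,0],[0,0,0],0],[[0,0,0],[0,0,0],0],[[0,0,20],[0,0,0],0],[[0,0,25],[0,0,0],0],[[0,0,25],[0,0,0],0],[[0,0,18],[0,0,0],0],[[0,0,10],[0,0,0],0],[[0,0,0],[0,0,0],0],[[0,0,0],[0,0,0],0]]' 30
python3 -m handwheel '[[[0,0,0],[0,0,0],80],[[0,0,0],[0,0,0],120],[[0,0,0],[0,0,0],150],[[0,0,0],[0,0,0],170],[[0,0,0],[0,0,0],190],[[0,0,0],[0,0,0],200],[[0,0,0],[0,0,0],210],[[0,0,0],[0,0,0],220],[[0,0,0],[0,0,0],255],[[0,0,0],[0,0,0],255],[[0,0,0],[0,0,0],255]]' 30
python3 -c "
from h import *
need([470.5,360.5,131],-8.6)"
```

```text
t: 14.75
tool_pos: [470.4, 361.6, 131.0]
eef_rot: [0.0, 0.758, 0.652, 0.0]
contact_force: [0.1, 0.2, 0.2]
width: 1.001
finger_force: 0.0
t: 15.85
tool_pos: [469.5, 362.0, 130.3]
eef_rot: [-0.0, 0.758, 0.653, -0.0]
contact_force: [-1.4, -0.6, 1.2]
width: 0.153
finger_force: 29.2
tool_pos [469.5 362.  130.3] shift now-axes [-1.4  1.3 -0.7] turn [-0.     0.     0.001] shift after turn [-1.4  1.3 -0.7] t 15.85 F [-1.4 -0.6  1.2] w 0.15334667354053974
```

```bash
python3 -m handwheel '[[[0,0,-5],[0,0,0],255],[[0,0,-10],[0,0,0],255],[[0,0,-10],[0,0,0],255],[[0,0,-15],[0,0,0],255],[[0,0,-20],[0,0,0],255],[[0,0,-20],[0,0,0],255],[[0,0,-20],[0,0,0],255],[[0,0,-20],[0,0,0],255],[[0,0,-10],[0,0,0],255],[[0,0,0],[0,0,0],255],[[0,0,0],[0,0,0],255],[[0,0,0],[0,0,0],255]]'
python3 - <<'E'
from h import *
import pickle
D={n:cap(n) for n in('scene','side')};pickle.dump(D,open('d7.pkl','wb'))
p=sense()['tool_pos'];print(p)
o=[]
for n in D:
    u,v=proj(D[n],[p[0],p[1],p[2]-60]).astype(int);print(n,u,v)
    i=D[n]['img'][max(v-50,0):v+50,u-50:u+50];print(i.shape)
    o.append(cv2.resize(i,(400,4*i.shape[0]),interpolation=cv2.INTER_CUBIC))
cv2.imwrite('pics/m7.png',cv2.cvtColor(np.hstack(o),cv2.COLOR_RGB2BGR))
E
```

```text
t: 17.05
tool_pos: [469.2, 361.6, 259.2]
eef_rot: [-0.0, 0.758, 0.653, -0.001]
contact_force: [-0.1, -0.9, 0.1]
width: 0.161
finger_force: 29.3
[469.28857433 361.66373211 259.27294248]
scene 373 202
(100, 100, 3)
side 210 134
(100, 100, 3)
```

View pics/m7.png

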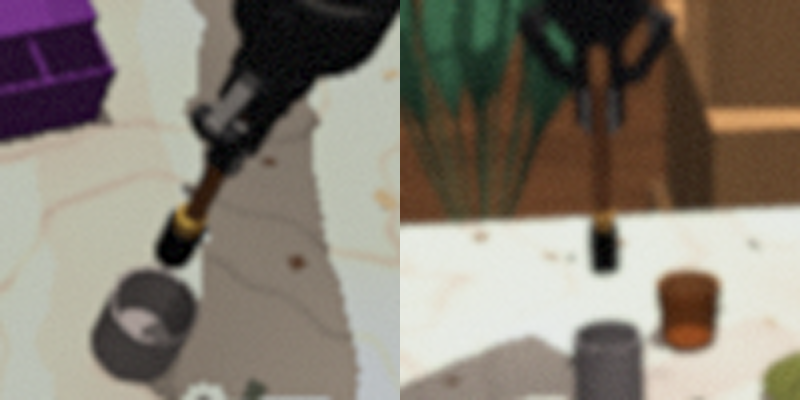

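The brush is held clear of the upright beaker. Its lower end is at (173,262) in the scene crop and (203,270) in the side crop. Next I'll check its tilt.

```bash
python3 - <<'E'
from h import *
import pickle
D=pickle.load(open('d7.pkl','rb'))
S=lambda x,y: ray(D['scene'],323+x/4-.4,152+y/4-.4)
T=lambda x,y: ray(D['side'],160+x/4-.4,84+y/4-.4)
print('bottom',tri(S(172,258),T(203,268)));print('collar top',tri(S(190,212),T(204,217)))
y=np.array([.1495,.9888]);x=np.array([.9888,-.1495]);c=np.array([572.3,-77.3])
for n,a,b in(('a',43,27),('c',-43,27)): need([*(c+a*x+b*y),259],-8.6)
E
```

```text
bottom (array([469.79902333, 362.50473975, 136.02951162]), [3.4272036370004617, 3.427203637000404])
collar top (array([469.47747626, 357.51890425, 187.0361561 ]), [0.4518658332930516, 0.4518658332929702])
tool_pos [469.3 361.7 259.3] shift now-axes [-391.9  210.1    0.6] turn [-0.001  0.001  0.001] shift after turn [-3.916e+02  2.105e+02  3.000e-01] t 17.15 F [0.1 0.2 0.2] w 0.15628654963018657
tool_pos [469.3 361.7 259.3] shift now-axes [-391.8  124.1    0.7] turn [-0.001  0.001  0.001] shift after turn [-3.916e+02  1.245e+02  3.000e-01] t 17.15 F [0.1 0.2 0.2] w 0.15628654963018657
```

```bash
python3 -m handwheel '[[[-10,3,0],[0,0,0],255],[[-20,6.5,0],[0,0,0],255],[[-28,9,0],[0,0,0],255],[[-28,9,0],[0,0,0],255],[[-28,9,0],[0,0,0],255],[[-28,9,0],[0,0,0],255],[[-28,9,0],[0,0,0],255],[[-28,9,0],[0,0,0],255],[[-28,9,0],[0,0,0],255],[[-28,9,0],[0,0,0],255],[[-28,9,0],[0,0,0],255],[[-28,9,0],[0,0,0],255],[[-28,9,0],[0,0,0],255],[[-28,9,0],[0,0,0],255],[[-20,6.5,0],[0,0,0],255],[[-6,1,0],[0,0,0],255],[[0,0,0],[0,0,0],255],[[0,0,0],[0,0,0],255]]'
python3 - <<'E'
from h import *
import pickle
need([533.8,-44.2,160.4],-8.6)
D={n:cap(n) for n in('scene','side')};pickle.dump(D,open('d8.pkl','wb'))
a=cv2.resize(D['side']['img'][90:240,200:310],(400,545),interpolation=cv2.INTER_CUBIC);b=cv2.resize(D['scene']['img'][60:210,165:275],(400,545),interpolation=cv2.INTER_CUBIC)
cv2.imwrite('pics/m8.png',cv2.cvtColor(np.hstack([a,b]),cv2.COLOR_RGB2BGR))
E
```

```text
t: 18.95
tool_pos: [534.8, -43.1, 260.1]
eef_rot: [-0.0, 0.757, 0.653, 0.0]
contact_force: [0.5, 0.9, 0.2]
width: 0.154
finger_force: 29.2
tool_pos [534.8 -43.1 260.1] shift now-axes [-1.3 -0.8 99.7] turn [-0.001 -0.001  0.002] shift after turn [-1.3 -0.8 99.7] t 18.95 F [0.5 0.9 0.2] w 0.15350502697077073
```

View pics/m8.png

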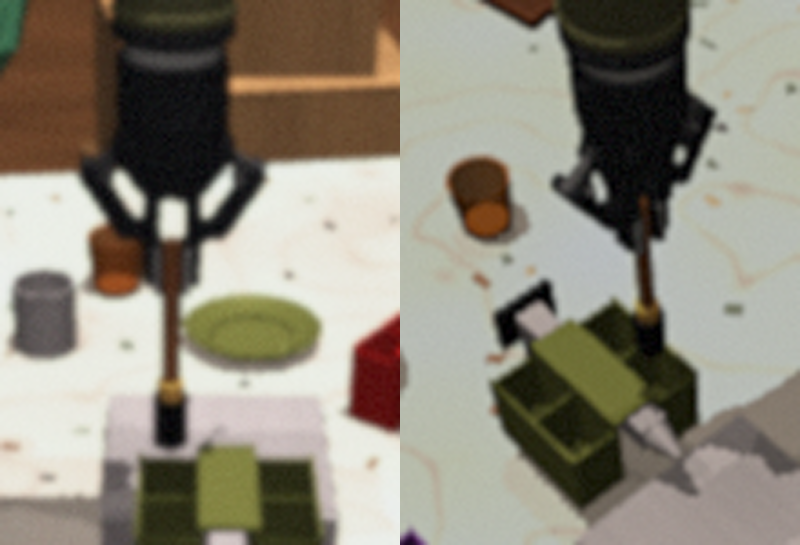

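The brush is above the near-left cell. Its lower end is at (170,440) in the side crop and (650,352) in the scene crop, where I'll compare it with the prediction.

```bash
python3 - <<'E'
from h import *
import pickle
D=pickle.load(open('d8.pkl','rb'));k=400/110
pr=lambda n,p:((proj(D[n],p)-([200,90] if n=='side' else [165,60]))*k+([0,0] if n=='side' else [400,0])).round()
for z in(136,188,300): print(z,pr('side',[534.8,-43.1,z]),pr('scene',[534.8,-43.1,z]))
S=ray(D['scene'],165+(650-400)/k-.4,60+350/k-.4);T=ray(D['side'],200+170/k-.4,90+441/k-.4);print(tri(S,T))
S=ray(D['scene'],165+(649-400)/k-.4,60+306/k-.4);T=ray(D['side'],200+172/k-.4,90+382/k-.4);print('collar top',tri(S,T))
y=np.array([.1495,.9888]);x=np.array([.9888,-.1495]);c=np.array([572.3,-77.3])
for a,b in((-67,55),(67,55),(-67,-55)): print(pr('side',[*(c+a*x+b*y),108]),pr('scene',[*(c+a*x+b*y),108]))
E
```

```text
136 [170. 442.] [652. 343.]
188 [170. 382.] [648. 302.]
300 [171. 242.] [639. 199.]
(array([536.93190251, -41.15567588, 135.69794307]), [3.1511765831417344, 3.1511765831418366])
collar top (array([535.98813241, -41.72687168, 187.58804678]), [0.870038315427261, 0.8700383154272531])
[138. 455.] [697. 367.]
[313. 456.] [571. 459.]
[134. 538.] [612. 292.]
```

```bash
python3 -m handwheel '[[[-1.5,-1,0],[0,0,0],255],[[0,0,10],[0,0,0],255],[[0,0,15],[0,0,0],255],[[0,0,15],[0,0,0],255],[[0,0,15],[0,0,0],255],[[0,0,15],[0,0,0],255],[[0,0,10],[0,0,0],255],[[0,0,8],[0,0,0],255],[[0,0,5],[0,0,0],255],[[0,0,2],[0,0,0],255],[[0,0,0],[0,0,0],255],[[0,0,0],[0,0,0],255]]'
python3 -m handwheel '[[[0,0,1],[0,0,0],255],[[0,0,1],[0,0,0],255],[[0,0,1],[0,0,0],255],[[0,0,0],[0,0,0],255]]'
```

```text
t: 20.25
tool_pos: [534.2, -45.7, 165.7]
eef_rot: [0.0, 0.758, 0.652, 0.0]
contact_force: [0.8, 0.1, -0.6]
width: 0.156
finger_force: 29.2
t: 20.65
tool_pos: [533.8, -45.6, 162.2]
eef_rot: [-0.0, 0.758, 0.652, -0.0]
contact_force: [0.3, 0.9, -0.2]
width: 0.151
finger_force: 29.2
```

```bash
python3 -m handwheel '[[[0,0,0.8],[0,0,0],255],[[0,0,0.8],[0,0,0],255],[[0,0,0],[0,0,0],255],[[0,0,0],[0,0,0],255]]'
```

```text
t: 21.05
tool_pos: [533.8, -45.6, 160.6]
eef_rot: [-0.0, 0.758, 0.653, -0.0]
contact_force: [-0.8, -0.5, -0.5]
width: 0.157
finger_force: 29.2
```

```bash
python3 -m handwheel '[[[0,0,0.5],[0,0,0],255],[[0,0,0],[0,0,0],255],[[0,0,0],[0,0,0],210],[[0,0,0],[0,0,0],195],[[0,0,0],[0,0,0],180],[[0,0,0],[0,0,0],150],[[0,0,0],[0,0,0],110],[[0,0,0],[0,0,0],70],[[0,0,0],[0,0,0],70],[[0,0,0],[0,0,0],70],[[0,0,-10],[0,0,0],70],[[0,0,-20],[0,0,0],70],[[0,0,-30],[0,0,0],70],[[0,0,-30],[0,0,0],70],[[0,0,-30],[0,0,0],70],[[30,-30,0],[0,0,0],70],[[30,-30,0],[0,0,0],70],[[30,-30,0],[0,0,0],70],[[0,0,0],[0,0,0],70],[[0,0,0],[0,0,0],70]]'
python3 - <<'E'
from h import *
D={n:cap(n) for n in('scene','side')}
a=cv2.resize(D['side']['img'],(450,338),interpolation=cv2.INTER_CUBIC);b=cv2.resize(D['scene']['img'][80:230,165:275],(248,338),interpolation=cv2.INTER_CUBIC)
c=cv2.resize(D['scene']['img'],(340,255),interpolation=cv2.INTER_AREA);e=cv2.resize(D['side']['img'][130:280,190:390],(340,255),interpolation=cv2.INTER_CUBIC)
o=np.zeros((593,698,3),np.uint8);o[:338,:450]=a;o[:338,450:]=b;o[338:,:340]=c;o[338:,340:680]=e
cv2.imwrite('pics/m9.png',cv2.cvtColor(o,cv2.COLOR_RGB2BGR))
E
```

```text
t: 23.05
tool_pos: [458.1, 57.3, 281.1]
eef_rot: [0.0, 0.757, 0.653, 0.001]
contact_force: [0.2, -0.1, 0.1]
width: 0.725
finger_force: 0.0
```

View pics/m9.png

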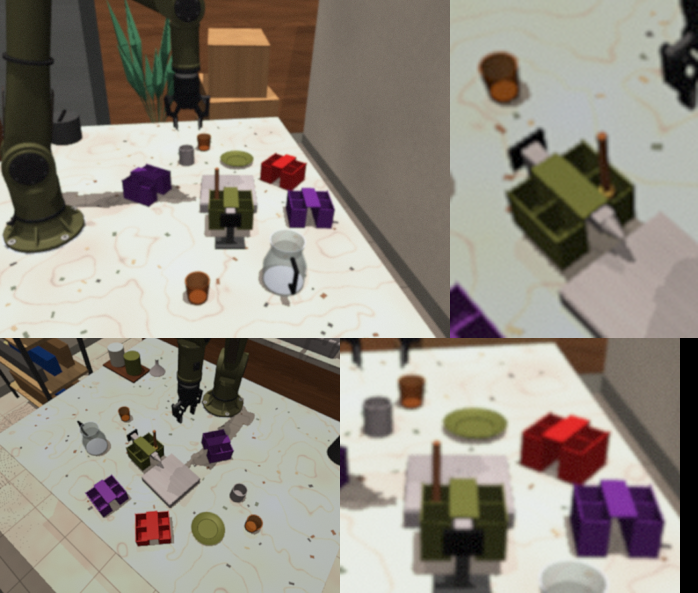

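The brush stands upright in the cell at (603,165). The caddy hangs level on the bar, clear of the platform. The beaker is upright and the bystanders haven't moved.

```bash
python3 -c "
from workcell import finish_job
print(finish_job())"
```

```text
the job is handed in; nothing more can be done
None
```

The job is handed in: in the last pictures before hand-in, at about 23 s, the olive caddy hung level on the bar clear of the platform, the brush stood bristles down in its −x, +y cell, the beaker was upright, and the carafe, cups and saucer looked unmoved.

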